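# Seat a keyed tube carousel on the shaker and bolt it in

### The job

Take the tube carousel off the rubber mat, set it in the shaker's round pocket and turn it gently until its notches find the keys and it drops fully home. Do not force it down onto the keys: press no harder than a light hand, about 15 N. Then push the retaining bolt fully closed over its rim, without knocking or shifting the bottles and other things around.

Things in the scene. Friction and masses are not known exactly. Their poses are not given: they have to be found in the camera images.
- carousel_mid (a point): Tube carousel, loose, about 0.35 kg: aluminium disc 100 mm across, 16 mm thick, with dark tube holes and a grey bar handle, 40 mm long (x), 18 mm thick (y: grip across it), 34 mm tall on the disc's top. Point on the axis, half-way up, 25 mm above the underside; handle from 9 mm below it to 25 mm above. z up, +x to the wide notch. It starts on a 4 mm rubber mat, +x within 0.45 rad of world +x.
- wide_notch (a point): The carousel's wide rim notch (mid-depth, 44 mm from the axis, at the disc's top); axes as the carousel's. Three notches are cut right through the rim, 11.5 mm deep: this one 18 mm wide and two 12 mm wide, at 95 and 215 degrees anticlockwise from it seen from above, so only one way round fits. The disc's lower edge has a 2 mm bevel, and the notched rim's underside stands 1 mm higher than the middle's.
- pocket (a point): Tube shaker: fixed white housing 210 x 150 x 70 mm with a round pocket in its top, 103 mm across, 18 mm deep. Point at the centre of the pocket's mouth, level with the housing's top, 30 mm ahead (+x) of the housing's centre; x runs away from the bolt, z up. carousel_mid lies 15 mm above this point when the disc rests on the keys, 7 mm above it when fully home on the floor.
- pocket_floor (a point): Centre of the pocket's floor; axes as pocket's. On it a stiff hub (slips above 0.6 N m) carries three steel keys by the wall, 9 mm high, 10 mm deep: one 14 mm wide, two 8 mm wide at 95 and 215 degrees anticlockwise from it. The wide key lies anywhere within 0.6 rad either side of this +x: not measured, to be seen or felt. The carousel drops on when within about 0.04 rad of the hub.
- bolt (a joint): Slide of the retaining bolt, metres: 0 drawn back clear of the pocket, 0.024 fully closed (stop), its tongue reaching 20 mm over the pocket's edge. It moves along the shaker's +x with about 2 N of drag and stays where left. The steel tongue (22 mm wide, 6 mm thick) runs 0.5 mm above the housing's top and passes over the carousel only when that is fully home.
- bolt_post (a point): Centre of the bolt's grey upright thumb post: 14 mm along the shaker's x, 20 mm wide, 30 mm tall (15 mm above and below this point). Its axes are the shaker's. Drawn back it is 88 mm from the pocket's axis, on its -x side; pushing the post's -x face closes the bolt.
- dropper_a: small white plastic dropper bottle, 30 mm across, 72 mm tall, between the shaker and the mat; a bystander. Origin at the centre of its underside.
- dropper_b: white plastic dropper bottle, 32 mm across, 80 mm tall, between the shaker and the mat; a bystander. Origin at the centre of its underside.
- tip_box: closed grey pipette-tip box, 70 x 50 x 45 mm; a bystander. Origin at the centre of its underside.
- beaker: small glass beaker, 68 mm across, 85 mm tall, to the left; a bystander. Origin at the centre of its underside.
- jar: amber jar with black cap, 60 mm across, 75 mm tall, to the right; a bystander. Origin at the centre of its underside.
- reagent: white reagent bottle, 68 mm across, 170 mm tall, at the back; a bystander. Origin at the centre of its underside.
- wash: white wash bottle with red cap, 64 mm across, 180 mm tall, at the back; a bystander. Origin at the centre of its underside.
Mind the look-alikes: they are no part of the job. Leave any green or purple look-alike of the part that bears carousel_mid alone.

How it is judged:
On the way, in this order (a step that is already met when the one before it is completed fails the run):
1. the carousel is lifted clear of the mat (height (world z) of carousel_mid above 0.06 m), for 0.1 s.
2. the carousel is fully home over the keys (z of carousel_mid in the frame of pocket between 0.002 and 0.01 m and horizontal distance between carousel_mid and pocket below 0.005 m and angle between carousel_mid's own z axis and vertical below 0.06 rad), for 0.2 s.
3. the bolt is closed over it (all of step 2 and value of joint bolt above 0.02 m), for 0.2 s.
At the end, for the whole second after the job is handed in: The carousel lies at rest fully home in the shaker's pocket (its mid point 2 to 10 mm above the pocket's mouth, within 5 mm of its axis, within 0.06 rad of level), released, and the bolt is closed by more than 20 of its 24 mm (all of step 3 and linear speed of carousel below 0.02 m/s); the robot touches nothing.
It fails at once if the carousel is pressed on the shaker with more than 65 N (contact force between carousel and shaker above 65 N).
It fails at once if a bystander is shifted more than 30 mm or tipped over (distance of any of dropper_a, dropper_b, tip_box, beaker, jar, reagent, wash from where it was at the start of the episode above 0.03 m or angle between any of dropper_a, dropper_b, tip_box, beaker, jar, reagent, wash's own z axis and vertical above 0.5 rad).
It also fails if it takes over 72 s, if anything falls off the work surface, if the arm or the gripper's body presses on something with over 40 N, if the wrist force passes 120 N, or if a joint passes its speed limit or range.

### The arm

A 7-joint arm with a two-finger parallel gripper is mounted at the origin on the work surface. World frame = base frame: x ahead of the robot, y to its left, z up, the work surface at z = 0. Lengths are in m, angles in rad, forces in N, time in s.
With the tool pointing down it reaches from about 0.35 to 0.775 m from the base axis. Payload 3.1 kg.
Tool frame: the origin (TCP) lies on the centre line of the jaws, within the pads' length; the fingertips stand 19 mm ahead of it and the grasp point (between the pads) is the TCP; z points along the fingers, y is the direction in which the jaws open and shut (so a half turn about z gives the same grasp; the last joint's range is limited). The gripper opens to 85 mm and grips with 20 to 120 N. Pads are 22 mm wide; open, the fingers measure 114 mm over their backs; the gripper's body (76 mm by 85 mm) begins 54 mm behind the grasp point. The pads swing forward as they close: fully open they stand 13 mm farther back than shut.
Start: joints at [-0.042, 0.311, 0.014, 1.512, -0.004, 1.319, -0.027], TCP at [0.55, 0, 0.25] pointing down, gripper open.
Joint ranges: [-2.7, 2.7], [-0.3, 1.91], [-1.27, 1.3], [0.12, 2.57], [-1.44, 4.58], [0.2, 2.03], [-3.05, 3.05]. Speed limits (rad/s): [2.79, 2.79, 3.14, 3.14, 3.14, 3.14, 3.14].

### API

Orientations are given as a unit quaternion [w, x, y, z].
In Python, from rig import ctrl gives the robot as it stands. The module is installed in compiled form; this text tells all that it offers.
- The arm moves only by the tool step_arm, never from a script. Its argument "rows" is a list of rows, each an object with "travel": the shift along the tool's x, y, z each as a share of 0.25 m, from -1 to 1, a list of three; "rot": the turn, a rotation vector about the tool's x, y, z each as a share of 180 degrees, from -1 to 1, a list of three. In form: [{"travel": [tx, ty, tz], "rot": [wx, wy, wz]}, ...]. A call has 1 to 12 rows; each row shifts and turns the pose as measured when the row begins, along the tool's axes as they then stand; what a row does not reach is not made up. A row lasts 1/10 s, in which the tool goes at most 50 mm and 8.59 degrees, less where a joint would pass 70% of its speed; a pose out of reach is approached as far as the arm can. A call with a number of a shift or a turn outside -1 to 1 is refused whole. A call with a gripper value outside its range is refused whole. "gripper" is the gripper command: -1 is fully open, 1 is shut, values between are in proportion, set as the call begins (left out, the last holds). The fingers move at their own pace and stop on an object; the grip force is fixed at half the most. Time passes only in rows, so rows that do not move let the fingers close. It gives the time, the measured TCP pose, the force and the opening at its end, in the units of the state.
- ctrl.get_obs(): the state, without advancing time (a new reading comes with each control period).
- ctrl.read_camera(name): name is "scene" or "side" or "wrist"; returns the picture (400x640x3 uint8, blue, green, red); there is no depth.
- ctrl.camera_info(name): a dict with "fx", "fy", "cx", "cy" (pixels), "pose" (4x4, takes a point from camera to world coordinates). Camera axes: x right, y down, z forward; pixel columns grow to the right and rows downward; lengths in m; the calibration is good to about 2 mm. A picture is of the moment at which its call begins: read the wrist's pose just before it. camera_info takes no time and is no camera call; for the wrist camera it gives the pose at the moment of the call.
- ctrl.job_done(): hands the job in, once; it reports no verdict.
Trained networks look in the newest picture that a camera, given by its name, has taken for a name from the list of things; names that differ only in an ending like _2 or _b are one class to them, and where a whole thing is asked for, a point or a joint stands for the part that bears it (a point fixed in the world has none). Each returns a list of dicts, best first, with "confidence" (0 to 1); they miss things now and then, are a little off and sometimes report something else, mostly with a low value. They report only what shows in the picture. A call takes as long as a camera call. They do not tell look-alikes from the thing itself.
- ctrl.boxes_of(camera, target): "centre" ([x, y, z] in m, in world coordinates, good to about 4 mm: the middle of the surface that is visible of it).
- ctrl.masks_of(camera, target): "pixels" (400x640 bool, what is visible of it).
- ctrl.tip_of(camera, target): "centre" ([x, y, z] in m, in world coordinates, good to about 4 mm: a listed point, or the origin of a listed thing).
The state is a dict: "t": time; "joint_positions": joint angles; "dq": joint speeds; "tau": joint torques, N m; "ee_pos": TCP position; "tcp_rot": TCP orientation; "wrist_force": force on the tool from outside, world axes, zero at the start; "wrist_torque": the same for the moment, N m; "grip_width": finger opening in m.
Only numpy, scipy, OpenCV 4.12 (cv2) and the standard library are available. Lean on these libraries where they do the work, as an engineer would, in place of code of your own. Each camera call takes 0.05 s, during which the arm holds its last target.

## Working session

There is one attempt and no reset: what is moved stays moved. The work goes in short steps, Python scripts to look and compute and a tool call to move; the robot and the scene stay as the last step left them, time stands still between calls to the robot, and variables do not carry over. Pictures are saved under pics/ and viewed, and the job is handed in when it is done.

Besides the shell and the picture viewer there is one more tool, called after ">>>" as name(argument=value, ...) on one line, values as JSON. step_arm: Moves the arm, as the interface text tells. Its arguments: {"type":"object","properties":{"rows":{"type":"array"},"gripper":{"type":"number"}},"required":["rows"]}

```bash
mkdir -p pics; cat > h.py <<'E'
from rig import ctrl
import numpy as np, cv2
from scipy.spatial.transform import Rotation as R
def pic(c,n):
    im=ctrl.read_camera(c); cv2.imwrite('pics/'+n+'.png',im); return im
def proj(c,p):
    i=ctrl.camera_info(c); T=np.linalg.inv(i['pose']); q=T[:3,:3]@np.array(p)+T[:3,3]
    return i['fx']*q[0]/q[2]+i['cx'], i['fy']*q[1]/q[2]+i['cy']
def unproj(c,u,v,z,info=None):
    i=info or ctrl.camera_info(c); P=np.array(i['pose']); d=P[:3,:3]@np.array([(u-i['cx'])/i['fx'],(v-i['cy'])/i['fy'],1])
    o=P[:3,3]; return o+d*(z-o[2])/d[2]
def st():
    o=ctrl.get_obs(); print('t',round(o['t'],2),'p',np.round(o['ee_pos'],4),'yaw',tool_yaw(o),'F',np.round(o['wrist_force'],1),'T',np.round(o['wrist_torque'],2),'w',round(o['grip_width'],4)); return o
def tool_yaw(o):
    w,x,y,z=o['tcp_rot']; M=R.from_quat([x,y,z,w]).as_matrix(); return np.round(M[:,0],3),np.round(M[:,2],3)
E
python3 - <<'E'
from h import *
np.set_printoptions(suppress=True)
o=st()
for c in ['scene','side','wrist']:
    pic(c,c+'0')
    i=ctrl.camera_info(c); print(c,i['fx'],i['cx'],i['cy'],np.round(i['pose'],3).tolist())
    for n in ['carousel_mid','wide_notch','pocket','pocket_floor','bolt_post']:
        print(n,[(np.round(d['centre'],3).tolist(),round(d['confidence'],2)) for d in ctrl.tip_of(c,n)])
E
```

```text
t 0.0 p [0.5493 0.     0.2492] yaw (array([-0.,  1., -0.]), array([-0.002, -0.   , -1.   ])) F [ 0.6 -0.8  0.3] T [-0.03 -0.    0.02] w 0.0856
scene 442.87603106996823 321.4221639830046 197.05396246170747 [[-0.679, 0.489, -0.548, 1.327], [0.734, 0.447, -0.511, 0.683], [-0.006, -0.749, -0.662, 1.0], [0.0, 0.0, 0.0, 1.0]]
carousel_mid [([0.361, 0.192, 0.028], 0.9), ([0.676, 0.098, 0.021], 0.78), ([0.529, 0.195, 0.028], 0.74), ([0.372, 0.33, 0.03], 0.7), ([0.467, -0.429, 0.002], 0.65), ([0.63, 0.366, 0.024], 0.57)]
wide_notch [([0.354, 0.372, 0.014], 0.95), ([0.587, 0.366, 0.014], 0.77), ([0.718, 0.101, 0.02], 0.7), ([0.577, 0.186, 0.019], 0.69), ([0.35, 0.235, 0.013], 0.63)]
pocket [([0.6, -0.171, 0.069], 0.7)]
pocket_floor [([0.594, -0.169, 0.048], 0.9), ([0.484, 0.003, 0.0], 0.28)]
bolt_post [([0.512, -0.174, 0.093], 0.46)]
side 408.4246683922746 315.63965627230795 196.58972599902063 [[-0.914, -0.22, 0.342, 0.241], [-0.406, 0.475, -0.781, 0.812], [0.01, -0.852, -0.523, 0.642], [0.0, 0.0, 0.0, 1.0]]
carousel_mid [([0.367, 0.336, 0.025], 0.83), ([0.678, 0.095, 0.026], 0.75), ([0.534, 0
[... 183 characters left out ...]
3), ([0.349, 0.235, 0.017], 0.63), ([0.349, 0.37, 0.018], 0.61), ([0.534, 0.197, 0.033], 0.55), ([0.466, -0.429, -0.004], 0.54)]
pocket [([0.596, -0.169, 0.071], 0.9)]
pocket_floor [([0.602, -0.17, 0.051], 0.74), ([0.467, -0.432, -0.002], 0.74)]
bolt_post [([0.507, -0.172, 0.096], 0.57)]
wrist 295.4471000118425 321.0568059859346 202.4530877646526 [[1.0, 0.0, -0.001, 0.55], [-0.0, -0.96, -0.28, 0.072], [-0.001, 0.28, -0.96, 0.375], [0.0, 0.0, 0.0, 1.0]]
carousel_mid [([0.681, 0.099, 0.025], 0.75)]
wide_notch [([0.715, 0.099, 0.014], 0.69)]
pocket [([0.6, -0.172, 0.07], 0.93)]
pocket_floor [([0.594, -0.169, 0.055], 0.72), ([0.404, 0.008, -0.0], 0.29)]
bolt_post [([0.512, -0.175, 0.092], 0.93)]
```

View pics/scene0.png

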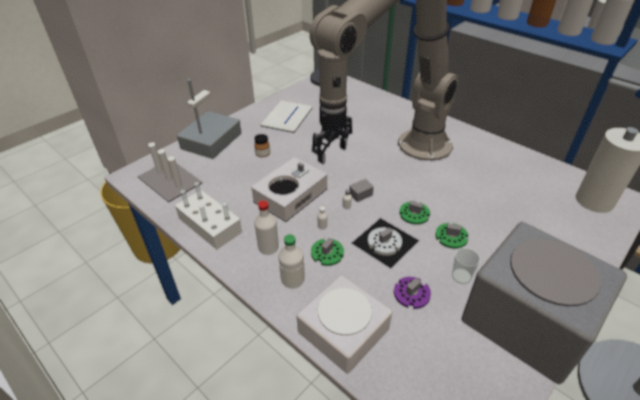

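View pics/side0.png

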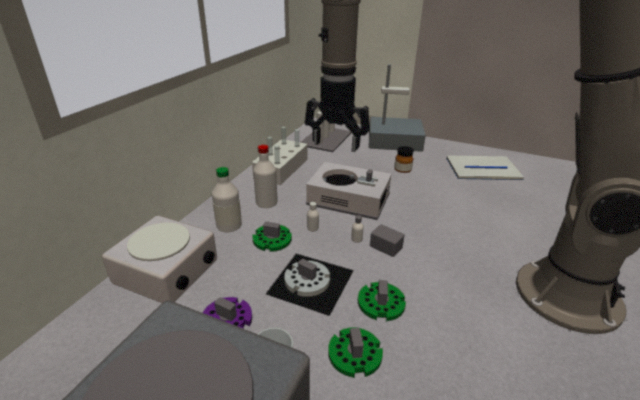

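View pics/wrist0.png

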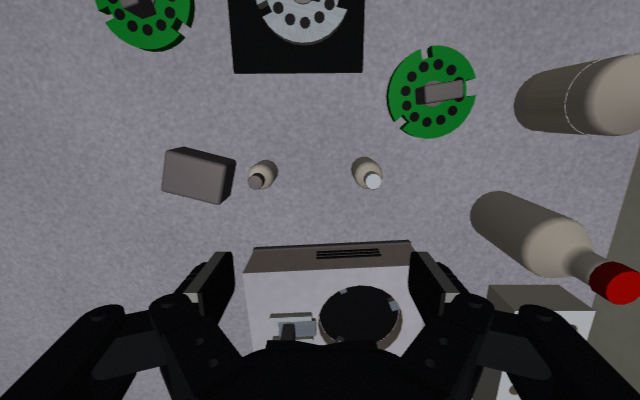

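The white carousel on the mat is at about (0.532, 0.197); the green and purple discs are look-alikes. Next I turn the tool so the wrist camera sees the pocket clear of the fingers.

>>> step_arm(rows=[{"travel":[0,0,0],"rot":[0,0,0.0455]},{"travel":[0,0,0],"rot":[0,0,0.0455]},{"travel":[0,0,0],"rot":[0,0,0.0455]},{"travel":[0,0,0],"rot":[0,0,0.0455]},{"travel":[0,0,0],"rot":[0,0,0.0455]},{"travel":[0,0,0],"rot":[0,0,0.0455]},{"travel":[0,0,0],"rot":[0,0,0.0455]},{"travel":[0,0,0],"rot":[0,0,0.0455]},{"travel":[0,0,0],"rot":[0,0,0.0455]},{"travel":[0,0,0],"rot":[0,0,0.0455]},{"travel":[0,0,0],"rot":[0,0,0.0455]}])

```text
t: 2.0
ee_pos: [0.55, 0.0003, 0.2505]
tcp_rot: [-0.0, 0.999, -0.033, 0.0]
wrist_force: [-0.1, -0.5, 0.4]
grip_width: 0.0856
```

```bash
python3 - <<'E'
from h import *
o=st(); print(np.round(o['joint_positions'],2))
for n in ['dropper_a','dropper_b','tip_box','beaker','jar','reagent','wash']:
    for c in ['scene','side']:
        if n=='dropper_a': ctrl.read_camera(c)
        print(n,c,[(np.round(d['centre'],3).tolist(),round(d['confidence'],2)) for d in ctrl.tip_of(c,n)])
E
```

```text
t 2.0 p [5.500e-01 3.000e-04 2.505e-01] yaw (array([ 0.998, -0.066,  0.   ]), array([ 0.   ,  0.001, -1.   ])) F [-0.1 -0.5  0.4] T [0.01 0.02 0.03] w 0.0856
[-0.24  0.31  0.27  1.52 -0.09  1.32 -1.59]
dropper_a scene [([0.484, 0.005, 0.001], 0.63), ([0.605, 0.007, 0.003], 0.53)]
dropper_a side [([0.605, 0.012, 0.001], 0.55), ([0.483, 0.006, -0.001], 0.54)]
dropper_b scene [([0.484, 0.005, 0.001], 0.63), ([0.605, 0.007, 0.003], 0.53)]
dropper_b side [([0.605, 0.012, 0.001], 0.55), ([0.483, 0.006, -0.001], 0.54)]
tip_box scene [([0.4, 0.001, -0.004], 0.82)]
tip_box side [([0.404, 0.001, -0.001], 0.68)]
beaker scene [([0.483, 0.43, 0.001], 0.67)]
beaker side []
jar scene [([0.467, -0.429, 0.002], 0.7)]
jar side [([0.468, -0.43, -0.002], 0.71)]
reagent scene [([0.812, 0.087, -0.003], 0.84), ([0.596, -0.172, 0.05], 0.34)]
reagent side [([0.814, 0.094, 0.003], 0.67)]
wash scene [([0.776, -0.054, 0.004], 0.6)]
wash side [([0.78, -0.052, -0.002], 0.86)]
```

>>> step_arm(rows=[{"travel":[-0.072,0.128,-0.03],"rot":[0,0,0]},{"travel":[-0.072,0.128,-0.03],"rot":[0,0,0]},{"travel":[-0.072,0.128,-0.03],"rot":[0,0,0]},{"travel":[-0.072,0.128,-0.03],"rot":[0,0,0]},{"travel":[-0.072,0.128,-0.03],"rot":[0,0,0]},{"travel":[0,0,0],"rot":[0,0,0]},{"travel":[0,0,0],"rot":[0,0,0]}])

```text
t: 3.5
ee_pos: [0.448, -0.1586, 0.2887]
tcp_rot: [-0.001, 1.0, -0.028, 0.001]
wrist_force: [1.1, 1.4, -0.1]
grip_width: 0.0855
```

```bash
python3 - <<'E'
from h import *
st(); i=ctrl.camera_info('wrist'); im=pic('wrist','w1')
for n in ['pocket','pocket_floor','bolt_post','carousel_mid']:
    print(n,[(np.round(d['centre'],3).tolist(),round(d['confidence'],2)) for d in ctrl.tip_of('wrist',n)])
u,v=map(int,proj('wrist',[.598,-.17,.06])); print(u,v)
c=cv2.resize(im[max(0,v-70):v+80,max(0,u-100):u+100],None,fx=4,fy=4,interpolation=cv2.INTER_CUBIC); cv2.imwrite('pics/w1z.png',c)
import pickle; pickle.dump(i,open('w1.pkl','wb'))
E
```

```text
t 3.5 p [ 0.448  -0.1586  0.2887] yaw (array([ 0.998, -0.055,  0.002]), array([ 0.002,  0.001, -1.   ])) F [ 1.1  1.4 -0.1] T [ 0.03 -0.01 -0.01] w 0.0855
pocket [([0.598, -0.172, 0.07], 0.85)]
pocket_floor [([0.594, -0.17, 0.054], 0.9)]
bolt_post [([0.512, -0.176, 0.095], 0.97)]
carousel_mid [([0.531, 0.2, 0.034], 0.87)]
326 39
```

View pics/w1.png

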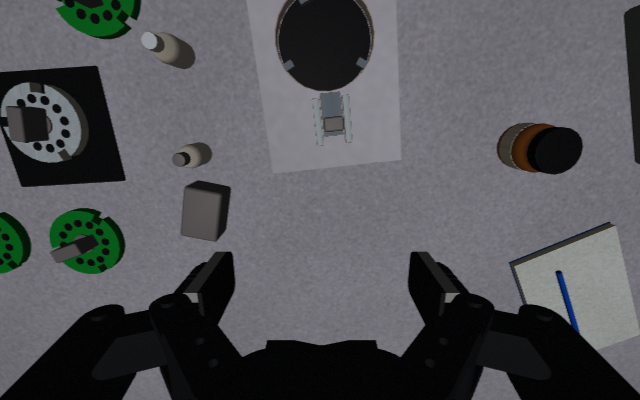

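View pics/w1z.png

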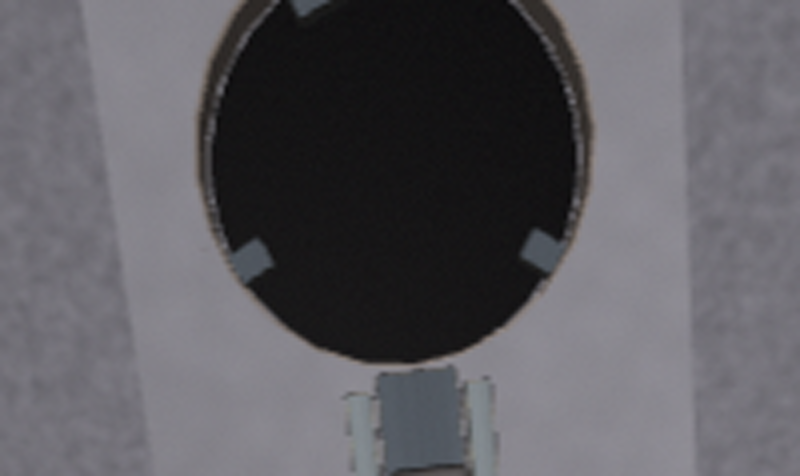

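>>> step_arm(rows=[{"travel":[-0.13,0.03,0],"rot":[0,0,0]},{"travel":[0,0,0.1],"rot":[0,0,0]},{"travel":[0,0,0],"rot":[0,0,0]},{"travel":[0,0,0],"rot":[0,0,0]}])

```text
t: 4.15
ee_pos: [0.4175, -0.1594, 0.2623]
tcp_rot: [-0.0, 1.0, -0.021, -0.0]
wrist_force: [0.6, 0.3, 1.2]
grip_width: 0.0854
```

```bash
python3 - <<'E'
from h import *
st(); i=ctrl.camera_info('wrist'); im=pic('wrist','w2')
u,v=map(int,proj('wrist',[.598,-.17,.06])); print(u,v)
x0=u-90;y0=max(0,v-70); print(x0,y0)
c=cv2.resize(im[y0:v+75,x0:u+90],None,fx=4.4,fy=4.4,interpolation=cv2.INTER_CUBIC)[:600,:800]; cv2.imwrite('pics/w2z.png',c)
import pickle; pickle.dump(i,open('w2.pkl','wb'))
for n in ['pocket','pocket_floor','bolt_post','carousel_mid']:
    print(n,[(np.round(d['centre'],3).tolist(),round(d['confidence'],2)) for d in ctrl.tip_of('wrist',n)])
E
```

```text
t 4.15 p [ 0.4175 -0.1594  0.2623] yaw (array([ 0.999, -0.042, -0.   ]), array([-0.,  0., -1.])) F [0.6 0.3 1.2] T [-0.03 -0.02  0.  ] w 0.0854
325 -3
235 0
pocket []
pocket_floor []
bolt_post [([0.512, -0.177, 0.092], 0.97)]
carousel_mid [([0.529, 0.196, 0.031], 0.83), ([0.364, 0.192, 0.024], 0.58)]
```

View pics/w2z.png

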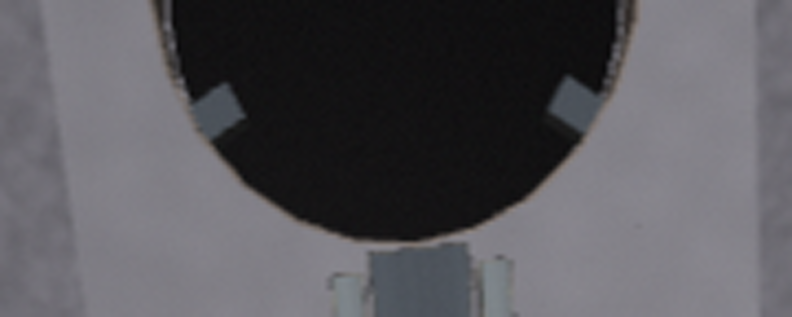

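>>> step_arm(rows=[{"travel":[0.12,0,-0.05],"rot":[0,0,0]},{"travel":[0.12,0,-0.05],"rot":[0,0,0]},{"travel":[0.12,0,-0.05],"rot":[0,0,0]},{"travel":[0,0,0],"rot":[0,0,0]},{"travel":[0,0,0],"rot":[0,0,0]}])

```text
t: 4.9
ee_pos: [0.5095, -0.1635, 0.3003]
tcp_rot: [-0.001, 1.0, -0.021, -0.001]
wrist_force: [-0.2, -0.2, -0.3]
grip_width: 0.0856
```

```bash
python3 - <<'E'
from h import *
st(); i=ctrl.camera_info('wrist'); im=pic('wrist','w3')
u,v=map(int,proj('wrist',[.598,-.17,.06])); print(u,v)
x0=u-90;y0=max(0,v-65); print(x0,y0)
c=cv2.resize(im[y0:v+65,x0:u+90],None,fx=4.4,fy=4.4,interpolation=cv2.INTER_CUBIC)[:600,:800]; cv2.imwrite('pics/w3z.png',c)
import pickle; pickle.dump(i,open('w3.pkl','wb'))
for n in ['pocket','pocket_floor','bolt_post','carousel_mid']:
    print(n,[(np.round(d['centre'],3).tolist(),round(d['confidence'],2)) for d in ctrl.tip_of('wrist',n)])
E
```

```text
t 4.9 p [ 0.5095 -0.1635  0.3003] yaw (array([ 0.999, -0.043, -0.003]), array([-0.003,  0.001, -1.   ])) F [-0.2 -0.2 -0.3] T [-0.04  0.04  0.  ] w 0.0856
324 100
234 35
pocket [([0.599, -0.173, 0.07], 0.75)]
pocket_floor [([0.594, -0.168, 0.055], 0.66)]
bolt_post [([0.51, -0.174, 0.091], 0.82)]
carousel_mid [([0.679, 0.097, 0.026], 0.97), ([0.53, 0.2, 0.032], 0.83), ([0.362, 0.193, 0.024], 0.74)]
```

View pics/w3z.png

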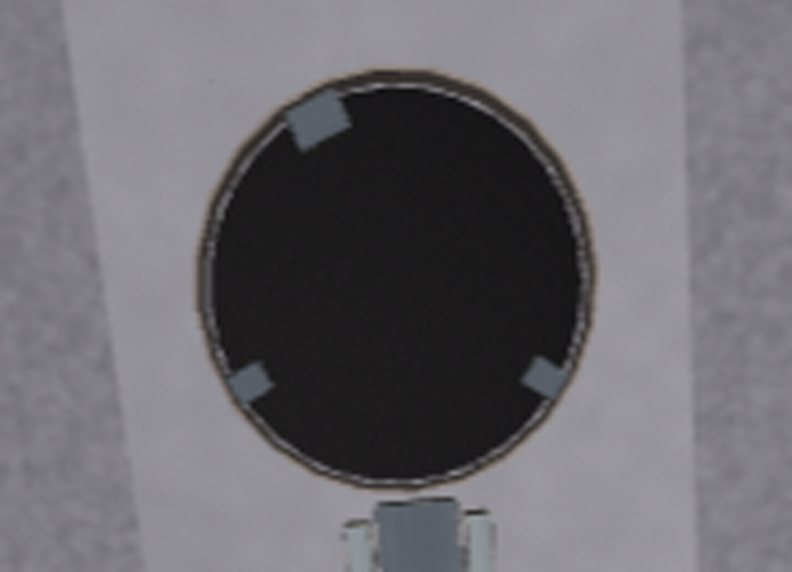

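```bash
python3 - <<'E'
from h import *
import pickle
i=pickle.load(open('w3.pkl','rb'))
def P(x,y,z): return unproj('wrist',234+(x+.5)/4.4-.5,35+(y+.5)/4.4-.5,z,i)[:2]
def circ(p):
    p=np.array(p); A=np.c_[2*p,np.ones(len(p))]; s=np.linalg.lstsq(A,(p**2).sum(1),rcond=None)[0]; return s[:2],np.sqrt(s[2]+s[0]**2+s[1]**2)
m=[P(*q,.07) for q in [(400,68),(197,280),(597,272),(395,490),(262,121),(545,130),(240,405),(560,408)]]
c,r=circ(m); print('mouth',c,r)
f=[P(*q,.052) for q in [(400,86),(213,280),(583,270),(395,483),(240,170)]]
c2,r2=circ(f); print('floor',c2,r2)
k=np.array([P(*q,.061) for q in [(318,120),(251,384),(545,378)]])
ck,rk=circ(k); print('keys circ',ck,rk)
for cc in (c,c2,ck):
    d=k-cc; a=np.degrees(np.arctan2(d[:,1],d[:,0])); print(np.round(np.hypot(*d.T),4),np.round(a,1), np.round((a-[0,95,215]+180)%360-180,1))
# housing edges
L=[P(65,0,.07),P(140,560,.07)];Rr=[P(680,0,.07),P(692,560,.07)]
for e in (L,Rr): d=e[0]-e[1]; print('edge yaw',np.degrees(np.arctan2(d[1],d[0])),e)
# tongue edges
t=[P(378,505,.0765),P(458,500,.0765)]; d=t[0]-t[1];print('tongue',np.degrees(np.arctan2(d[1],d[0]))-90, t)
E
```

```text
mouth [ 0.59727273 -0.17034504] 0.051752951197343536
floor [ 0.59697075 -0.16996867] 0.05082832177087667
keys circ [ 0.59693543 -0.16978799] 0.04595505438554146
[0.0459 0.0466 0.0457] [  24.4  118.9 -122.3] [24.4 23.9 22.7]
[0.046  0.0461 0.0458] [  23.8  118.8 -121.7] [23.8 23.8 23.3]
[0.046 0.046 0.046] [  23.6  118.9 -121.6] [23.6 23.9 23.4]
edge yaw 2.119800415501624 [array([ 0.66699913, -0.09167507]), array([ 0.52979277, -0.09675368])]
edge yaw 2.585289229276339 [array([ 0.66049521, -0.2414751 ]), array([ 0.52332026, -0.24766888])]
tongue 1.0819976341899178 [array([ 0.54260648, -0.16258067]), array([ 0.54300785, -0.18383214])]
```

View pics/w3.png

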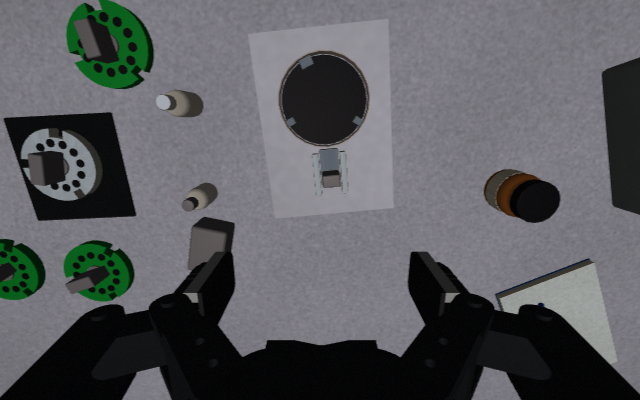

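>>> step_arm(rows=[{"travel":[-0.044,-0.178,0.02],"rot":[0,0,0]},{"travel":[-0.044,-0.178,0.02],"rot":[0,0,0]},{"travel":[-0.044,-0.178,0.02],"rot":[0,0,0]},{"travel":[-0.044,-0.178,0.02],"rot":[0,0,0]},{"travel":[-0.044,-0.178,0.02],"rot":[0,0,0]},{"travel":[-0.044,-0.178,0.02],"rot":[0,0,0]},{"travel":[-0.044,-0.178,0.02],"rot":[0,0,0]},{"travel":[-0.044,-0.178,0.02],"rot":[0,0,0]},{"travel":[0,0,0],"rot":[0,0,0]},{"travel":[0,0,0],"rot":[0,0,0]}])

```text
t: 6.15
ee_pos: [0.429, 0.2037, 0.2588]
tcp_rot: [-0.0, 1.0, -0.027, -0.0]
wrist_force: [0.3, -0.5, -0.4]
grip_width: 0.0855
```

```bash
python3 - <<'E'
from h import *
st(); i=ctrl.camera_info('wrist'); im=pic('wrist','w4')
u,v=map(int,proj('wrist',[.531,.198,.02])); print(u,v)
x0=u-90;y0=max(0,v-65); print(x0,y0)
c=cv2.resize(im[y0:v+65,x0:u+90],None,fx=4.4,fy=4.4,interpolation=cv2.INTER_CUBIC)[:600,:800]; cv2.imwrite('pics/w4z.png',c)
import pickle; pickle.dump(i,open('w4.pkl','wb'))
for n in ['carousel_mid','wide_notch']:
    print(n,[(np.round(d['centre'],3).tolist(),round(d['confidence'],2)) for d in ctrl.tip_of('wrist',n)])
E
```

```text
t 6.15 p [0.429  0.2037 0.2588] yaw (array([ 0.999, -0.054, -0.   ]), array([-0.,  0., -1.])) F [ 0.3 -0.5 -0.4] T [-0.05  0.03 -0.06] w 0.0855
322 87
232 22
carousel_mid [([0.363, 0.19, 0.025], 0.86), ([0.528, 0.198, 0.028], 0.82), ([0.373, 0.329, 0.026], 0.81)]
wide_notch [([0.349, 0.235, 0.018], 0.91), ([0.572, 0.19, 0.022], 0.67), ([0.583, 0.369, 0.021], 0.58)]
```

View pics/w4z.png

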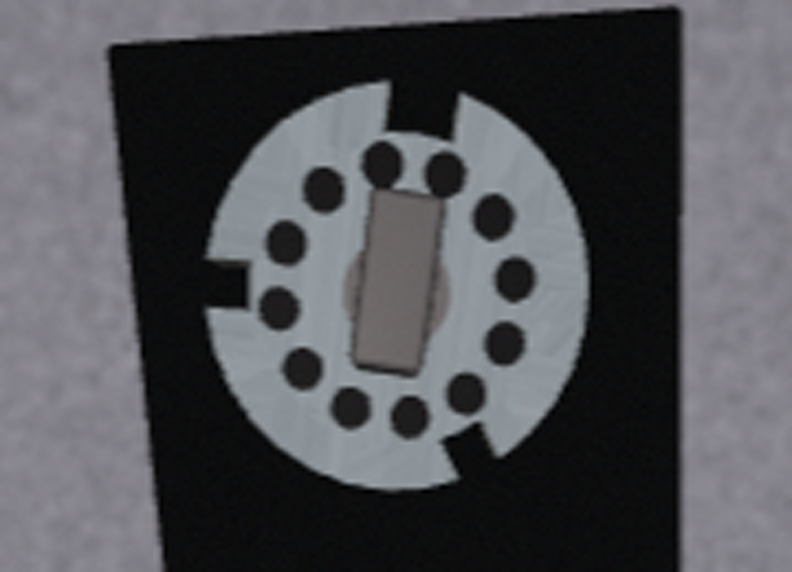

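```bash
python3 - <<'E'
from h import *
import pickle
i=pickle.load(open('w4.pkl','rb'))
def P(x,y,z): return unproj('wrist',232+(x+.5)/4.4-.5,22+(y+.5)/4.4-.5,z,i)[:2]
def circ(p):
    p=np.array(p); A=np.c_[2*p,np.ones(len(p))]; s=np.linalg.lstsq(A,(p**2).sum(1),rcond=None)[0]; return s[:2],np.sqrt(s[2]+s[0]**2+s[1]**2)
c,r=circ([P(*q,.02) for q in [(340,90),(250,157),(212,230),(207,320),(270,435),(400,490),(590,290),(560,180),(545,415)]]); print('disc',c,r)
h=np.array([P(*q,.054) for q in [(375,190),(445,197),(420,377),(352,362)]]); print('handle',h.mean(0))
m=(h[0]+h[1])/2-(h[2]+h[3])/2; print(np.hypot(*m),np.degrees(np.arctan2(m[1],m[0])))
n=np.array([P(*q,.02) for q in [(388,108),(456,117)]]); print('notch sep',np.hypot(*(n[0]-n[1]))); d=n.mean(0)-c; print('wide',np.degrees(np.arctan2(d[1],d[0])))
for q,a in [((228,285),95),((471,457),215)]:
    d=P(*q,.02)-c; print(np.degrees(np.arctan2(d[1],d[0]))-a)
E
```

```text
disc [0.53033515 0.19769202] 0.050057956465971234
handle [0.52984296 0.19766227]
0.03934077985633318 -11.323652953812159
notch sep 0.017311954099654647
wide -11.335080745244255
-10.819192675601158
-372.3076119177588
```

>>> step_arm(rows=[{"travel":[0,0,0],"rot":[0,0,0.046]},{"travel":[0,0,0],"rot":[0,0,0]},{"travel":[0.1,-0.014,0.11],"rot":[0,0,0]},{"travel":[0.1,-0.014,0.11],"rot":[0,0,0]},{"travel":[0.1,-0.014,0.11],"rot":[0,0,0]},{"travel":[0.08,-0.014,0.11],"rot":[0,0,0]},{"travel":[0,0,0],"rot":[0,0,0]},{"travel":[0,0,0],"rot":[0,0,0]}])

```text
t: 7.1
ee_pos: [0.5349, 0.1852, 0.1496]
tcp_rot: [-0.001, 0.995, -0.104, 0.004]
wrist_force: [0.6, 1.2, 0.4]
grip_width: 0.085
```

```bash
cat >> h.py <<'E'
def to(x,y,z,yawdeg):
    o=st(); w,a,b,c=o['tcp_rot']; M=R.from_quat([a,b,c,w])
    d=M.inv().apply(np.array([x,y,z])-o['ee_pos'])
    t=R.from_matrix(np.array([[np.cos(np.radians(yawdeg)),np.sin(np.radians(yawdeg)),0],[np.sin(np.radians(yawdeg)),-np.cos(np.radians(yawdeg)),0],[0,0,-1]]))
    X=M.as_matrix()[:,0]
    print('travel',np.round(d/.25,4),'rot',np.round((M.inv()*t).as_rotvec()/np.pi,4),'yaw now',np.degrees(np.arctan2(X[1],X[0])).round(2),'q7',o['joint_positions'][6].round(2))
E
python3 -c "
from h import *
to(.530,.1977,.046,-11.3)"
```

```text
t 7.1 p [0.5349 0.1852 0.1496] yaw (array([ 0.978, -0.206,  0.009]), array([ 0.009,  0.001, -1.   ])) F [0.6 1.2 0.4] T [ 0.06  0.06 -0.01] w 0.085
travel [-0.033  -0.0438  0.4142] rot [-0.0008 -0.0027 -0.0034] yaw now -11.91 q7 -2.09
```

>>> step_arm(rows=[{"travel":[-0.033,-0.044,0.1],"rot":[-0.0008,-0.0027,-0.0034]},{"travel":[0,0,0.1],"rot":[0,0,0]},{"travel":[0,0,0],"rot":[0,0,0]},{"travel":[0,0,0],"rot":[0,0,0]}])

```text
t: 7.5
ee_pos: [0.5313, 0.1975, 0.1056]
tcp_rot: [-0.002, 0.995, -0.097, 0.004]
wrist_force: [0.6, 0.1, 0.4]
grip_width: 0.0853
```

```bash
python3 -c "
from h import *
to(.530,.1977,.046,-11.3)
pic('wrist','w5')"
```

```text
t 7.5 p [0.5313 0.1975 0.1056] yaw (array([ 0.981, -0.193,  0.008]), array([ 0.009,  0.004, -1.   ])) F [0.6 0.1 0.4] T [-0.   -0.03 -0.02] w 0.0853
travel [-0.0069  0.0017  0.2384] rot [-0.0018 -0.0025  0.0008] yaw now -11.16 q7 -2.1
```

View pics/w5.png

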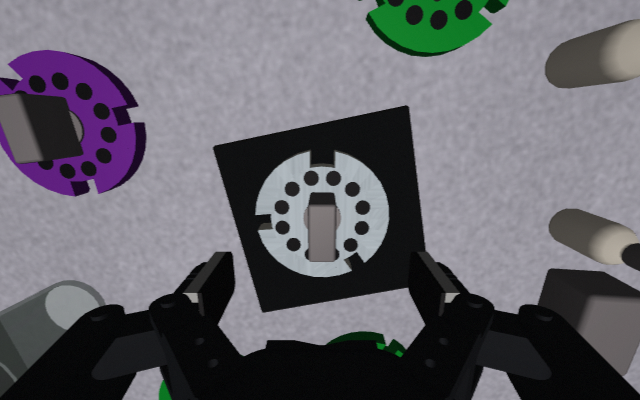

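>>> step_arm(rows=[{"travel":[-0.007,0.002,0.07],"rot":[-0.0018,-0.0025,0]},{"travel":[0,0,0.07],"rot":[0,0,0]},{"travel":[0,0,0.06],"rot":[0,0,0]},{"travel":[0,0,0],"rot":[0,0,0]},{"travel":[0,0,0],"rot":[0,0,0]}])

```text
t: 8.05
ee_pos: [0.5328, 0.1981, 0.0583]
tcp_rot: [-0.002, 0.995, -0.097, 0.004]
wrist_force: [0.9, -0.6, 0.0]
grip_width: 0.0856
```

```bash
python3 -c "
from h import *
to(.530,.1977,.046,-11.3)"
```

```text
t 8.05 p [0.5328 0.1981 0.0583] yaw (array([ 0.981, -0.193,  0.008]), array([ 0.008,  0.003, -1.   ])) F [ 0.9 -0.6  0. ] T [-0.04 -0.04 -0.  ] w 0.0856
travel [-0.0112  0.0039  0.049 ] rot [-0.0015 -0.0024  0.0008] yaw now -11.15 q7 -2.09
```

>>> step_arm(rows=[{"travel":[-0.013,0.004,0.049],"rot":[-0.003,-0.005,0.001]},{"travel":[0,0,0],"rot":[0,0,0]},{"travel":[0,0,0],"rot":[0,0,0]}])

```text
t: 8.35
ee_pos: [0.5305, 0.1982, 0.0467]
tcp_rot: [0.002, 0.995, -0.099, -0.004]
wrist_force: [0.7, -0.9, -0.2]
grip_width: 0.0852
```

```bash
python3 -c "
from h import *
to(.530,.1977,.046,-11.3)"
```

```text
t 8.35 p [0.5305 0.1982 0.0467] yaw (array([ 0.98 , -0.197, -0.007]), array([-0.008, -0.002, -1.   ])) F [ 0.7 -0.9 -0.2] T [ 0.02 -0.03 -0.03] w 0.0852
travel [-0.0017  0.0024  0.0027] rot [ 0.0012  0.0022 -0.0002] yaw now -11.34 q7 -2.09
```

Aligned. Close the gripper.

>>> step_arm(gripper=1, rows=[{"travel":[-0.002,0.002,0.002],"rot":[0.0012,0.0022,0]},{"travel":[0,0,0],"rot":[0,0,0]},{"travel":[0,0,0],"rot":[0,0,0]},{"travel":[0,0,0],"rot":[0,0,0]},{"travel":[0,0,0],"rot":[0,0,0]},{"travel":[0,0,0],"rot":[0,0,0]},{"travel":[0,0,0],"rot":[0,0,0]},{"travel":[0,0,0],"rot":[0,0,0]},{"travel":[0,0,0],"rot":[0,0,0]},{"travel":[0,0,0],"rot":[0,0,0]}])

```text
t: 9.35
ee_pos: [0.5307, 0.1978, 0.0474]
tcp_rot: [-0.001, 0.995, -0.099, 0.001]
wrist_force: [0.1, -0.4, -0.9]
grip_width: 0.0168
```

```bash
python3 -c "
from h import *
to(.530,.1977,.2,-11.3)"
```

```text
t 9.35 p [0.5307 0.1978 0.0474] yaw (array([ 0.98 , -0.197,  0.002]), array([ 0.003,  0.001, -1.   ])) F [ 0.1 -0.4 -0.9] T [-0.03  0.03 -0.02] w 0.0168
travel [-1.100e-03  1.000e-04 -6.105e-01] rot [-0.0004 -0.0008 -0.0003] yaw now -11.35 q7 -2.09
```

>>> step_arm(rows=[{"travel":[0,0,-0.06],"rot":[0,0,0]},{"travel":[0,0,-0.1],"rot":[0,0,0]},{"travel":[0,0,-0.1],"rot":[0,0,0]},{"travel":[0,0,-0.1],"rot":[0,0,0]},{"travel":[0,0,-0.1],"rot":[0,0,0]},{"travel":[0,0,-0.05],"rot":[0,0,-0.03]},{"travel":[0,0,0],"rot":[0,0,-0.03]},{"travel":[0,0,0],"rot":[0,0,-0.03]},{"travel":[0,0,0],"rot":[0,0,-0.03]},{"travel":[0,0,0],"rot":[0,0,-0.03]},{"travel":[0,0,0],"rot":[0,0,0]},{"travel":[0,0,0],"rot":[0,0,0]}])

```text
t: 10.55
ee_pos: [0.519, 0.1941, 0.1651]
tcp_rot: [0.004, 0.989, 0.144, -0.015]
wrist_force: [0.9, -0.7, -4.5]
grip_width: 0.0169
```

```bash
python3 -c "
from h import *
to(.597,-.17,.2,23.7)
pic('wrist','w6')"
```

```text
t 10.55 p [0.519  0.1941 0.1651] yaw (array([ 0.958,  0.286, -0.03 ]), array([-0.028, -0.011, -1.   ])) F [ 0.9 -0.7 -4.5] T [ 0.02 -0.09  0.01] w 0.0169
travel [-0.1216  1.4853 -0.132 ] rot [ 0.0002  0.0097 -0.0394] yaw now 16.61 q7 -1.66
```

View pics/w6.png

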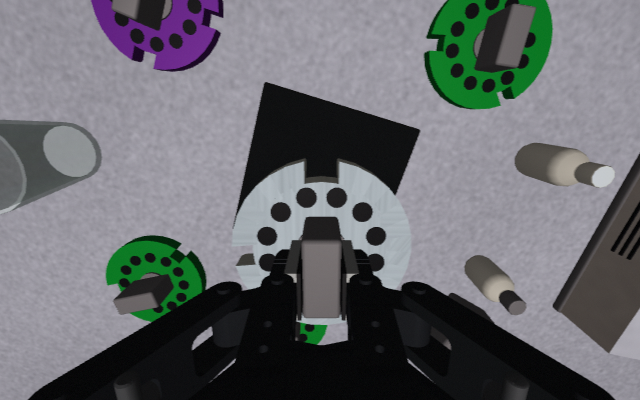

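>>> step_arm(rows=[{"travel":[0,0.03,-0.05],"rot":[0,0.01,-0.035]},{"travel":[-0.01,0.1,-0.03],"rot":[0,0,0]},{"travel":[-0.012,0.15,0],"rot":[0,0,0]},{"travel":[-0.012,0.15,0],"rot":[0,0,0]},{"travel":[-0.012,0.15,0],"rot":[0,0,0]},{"travel":[-0.012,0.15,0],"rot":[0,0,0]},{"travel":[-0.012,0.15,0],"rot":[0,0,0]},{"travel":[-0.012,0.15,0],"rot":[0,0,0]},{"travel":[-0.012,0.15,0],"rot":[0,0,0]},{"travel":[0,0.07,0],"rot":[0,0,0]},{"travel":[0,0,0],"rot":[0,0,0]},{"travel":[0,0,0],"rot":[0,0,0]}])

```text
t: 11.8
ee_pos: [0.6187, -0.1103, 0.1788]
tcp_rot: [-0.0, 0.98, 0.197, -0.005]
wrist_force: [0.4, 0.9, -4.8]
grip_width: 0.0172
```

```bash
python3 -c "
from h import *
to(.597,-.17,.16,23.7)"
```

```text
t 11.8 p [ 0.6187 -0.1103  0.1788] yaw (array([ 0.922,  0.386, -0.009]), array([-0.009, -0.001, -1.   ])) F [ 0.4  0.9 -4.8] T [ 0.06 -0.02 -0.05] w 0.0172
travel [-0.1716  0.1871  0.0763] rot [-0.0009  0.0028 -0.0054] yaw now 22.74 q7 -0.98
```

>>> step_arm(rows=[{"travel":[-0.08,0.09,0.03],"rot":[0,0.003,-0.005]},{"travel":[-0.08,0.09,0.03],"rot":[0,0,0]},{"travel":[0,0,0],"rot":[0,0,0]},{"travel":[0,0,0],"rot":[0,0,0]},{"travel":[0,0,0],"rot":[0,0,0]}])

```text
t: 12.3
ee_pos: [0.5991, -0.1553, 0.1624]
tcp_rot: [-0.006, 0.977, 0.211, -0.0]
wrist_force: [0.4, 0.1, -4.7]
grip_width: 0.0167
```

```bash
python3 -c "
from h import *
to(.597,-.17,.14,23.7)
i=ctrl.camera_info('wrist')
im=pic('wrist','w7')
import pickle; pickle.dump(i,open('w7.pkl','wb'))"
```

```text
t 12.3 p [ 0.5991 -0.1553  0.1624] yaw (array([0.911, 0.413, 0.003]), array([-0.003,  0.012, -1.   ])) F [ 0.4  0.1 -4.7] T [-0.04 -0.01  0.05] w 0.0167
travel [-0.0323  0.051   0.0889] rot [-0.0039 -0.0008  0.004 ] yaw now 24.42 q7 -0.86
```

View pics/w7.png

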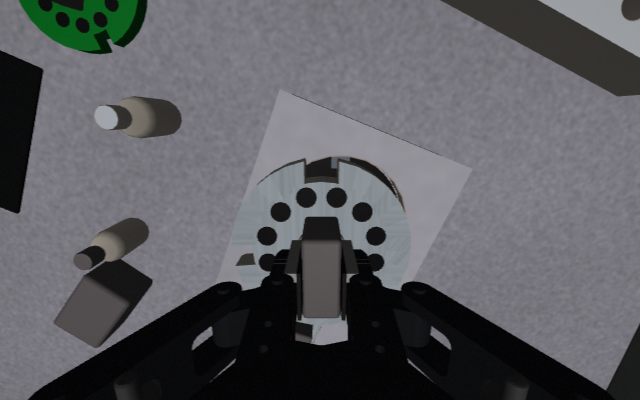

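>>> step_arm(rows=[{"travel":[-0.032,0.051,0.05],"rot":[-0.004,-0.001,0.004]},{"travel":[0,0,0.06],"rot":[0,0,0]},{"travel":[0,0,0],"rot":[0,0,0]},{"travel":[0,0,0],"rot":[0,0,0]}])

```text
t: 12.75
ee_pos: [0.601, -0.1612, 0.1363]
tcp_rot: [-0.001, 0.978, 0.211, 0.003]
wrist_force: [0.9, -0.6, -3.6]
grip_width: 0.0173
```

```bash
python3 -c "
from h import *
to(.597,-.17,.12,23.7)"
```

```text
t 12.75 p [ 0.601  -0.1612  0.1363] yaw (array([0.911, 0.412, 0.006]), array([ 0.005,  0.004, -1.   ])) F [ 0.9 -0.6 -3.6] T [-0.03  0.05 -0.04] w 0.0173
travel [-0.0295  0.0256  0.0651] rot [-0.0005 -0.0021  0.0036] yaw now 24.34 q7 -0.85
```

>>> step_arm(rows=[{"travel":[-0.03,0.027,0.03],"rot":[-0.0005,-0.002,0.004]},{"travel":[0,0,0],"rot":[0,0,0]},{"travel":[0,0,0],"rot":[0,0,0]}])

```text
t: 13.05
ee_pos: [0.5983, -0.1693, 0.1301]
tcp_rot: [0.0, 0.979, 0.206, 0.001]
wrist_force: [0.1, 0.1, -3.6]
grip_width: 0.0169
```

```bash
python3 -c "
from h import *
to(.597,-.17,.117,23.7)"
```

```text
t 13.05 p [ 0.5983 -0.1693  0.1301] yaw (array([0.916, 0.402, 0.003]), array([ 0.003,  0.   , -1.   ])) F [ 0.1  0.1 -3.6] T [ 0.04 -0.07 -0.  ] w 0.0169
travel [-0.006   0.0004  0.0522] rot [ 0.0003 -0.0009  0.0001] yaw now 23.72 q7 -0.85
```

>>> step_arm(rows=[{"travel":[-0.006,0.001,0.05],"rot":[0,-0.001,0]},{"travel":[0,0,0],"rot":[0,0,0]},{"travel":[0,0,0],"rot":[0,0,0]}])

```text
t: 13.35
ee_pos: [0.5972, -0.1707, 0.117]
tcp_rot: [0.001, 0.979, 0.205, 0.0]
wrist_force: [0.2, 0.4, -4.3]
grip_width: 0.0168
```

```bash
python3 -c "
from h import *
to(.597,-.17,.107,23.7)
im=pic('side','s2'); u,v=map(int,proj('side',[.597,-.17,.08])); cv2.imwrite('pics/s2z.png',cv2.resize(im[v-50:v+50,u-65:u+65],None,fx=6,fy=6,interpolation=cv2.INTER_CUBIC))
im=pic('wrist','w8')
"
```

```text
t 13.35 p [ 0.5972 -0.1707  0.117 ] yaw (array([0.916, 0.402, 0.   ]), array([ 0.001, -0.002, -1.   ])) F [ 0.2  0.4 -4.3] T [ 0.04 -0.01  0.07] w 0.0168
travel [ 0.0004 -0.0029  0.0401] rot [ 0.0005 -0.     -0.0001] yaw now 23.68 q7 -0.85
```

View pics/s2z.png

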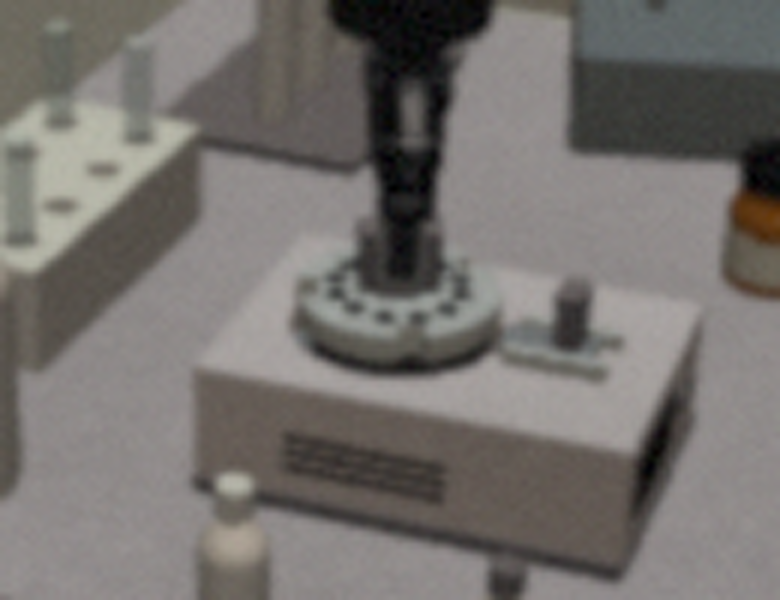

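View pics/w8.png

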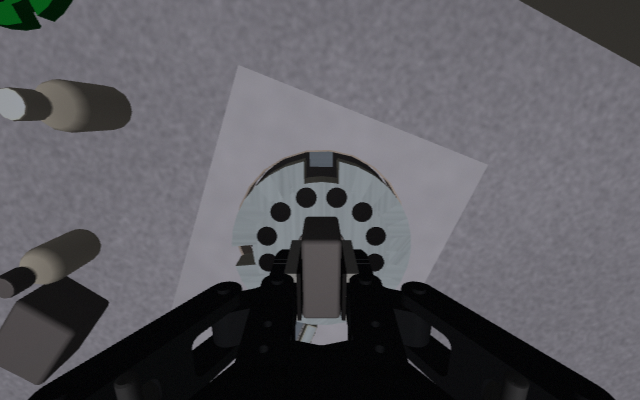

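The wide key shows centred in the wide notch at (321, 158), so yaw and centring look right. I'll descend in small steps and watch the force.

>>> step_arm(rows=[{"travel":[0,-0.002,0.018],"rot":[0,0,0]},{"travel":[0,0,0],"rot":[0,0,0]},{"travel":[0,0,0],"rot":[0,0,0]}])

```text
t: 13.75
ee_pos: [0.5969, -0.1699, 0.1123]
tcp_rot: [0.001, 0.979, 0.205, 0.0]
wrist_force: [0.9, 0.1, -3.7]
grip_width: 0.0166
```

```bash
python3 -c "
from h import *
to(.597,-.17,.107,23.7)"
```

```text
t 13.75 p [ 0.5969 -0.1699  0.1123] yaw (array([ 0.916,  0.402, -0.   ]), array([ 0.   , -0.001, -1.   ])) F [ 0.9  0.1 -3.7] T [-0.02  0.05  0.05] w 0.0166
travel [0.0001 0.0006 0.0211] rot [0.0004 0.     0.    ] yaw now 23.7 q7 -0.85
```

>>> step_arm(rows=[{"travel":[0,0,0.014],"rot":[0,0,0]},{"travel":[0,0,0],"rot":[0,0,0]}])

```text
t: 13.95
ee_pos: [0.597, -0.1698, 0.1086]
tcp_rot: [0.001, 0.979, 0.205, 0.0]
wrist_force: [0.2, 0.8, -4.0]
grip_width: 0.0171
```

```bash
python3 -c "
from h import *
to(.597,-.17,.103,23.7)"
```

```text
t 13.95 p [ 0.597  -0.1698  0.1086] yaw (array([0.916, 0.402, 0.   ]), array([ 0.001, -0.001, -1.   ])) F [ 0.2  0.8 -4. ] T [-0.01  0.06 -0.01] w 0.0171
travel [-0.0003  0.0008  0.0223] rot [ 0.0004 -0.      0.0001] yaw now 23.71 q7 -0.85
```

Inside the mouth with no contact. Continuing down.

>>> step_arm(rows=[{"travel":[0,0,0.012],"rot":[0,0,0]},{"travel":[0,0,0],"rot":[0,0,0]}])

```text
t: 14.15
ee_pos: [0.597, -0.1698, 0.1053]
tcp_rot: [0.001, 0.979, 0.205, 0.0]
wrist_force: [0.2, 1.0, -4.2]
grip_width: 0.0167
```

>>> step_arm(rows=[{"travel":[0,0,0.012],"rot":[0,0,0]},{"travel":[0,0,0],"rot":[0,0,0]}])

```text
t: 14.35
ee_pos: [0.597, -0.1698, 0.1021]
tcp_rot: [0.001, 0.979, 0.205, 0.0]
wrist_force: [-0.9, 0.6, -5.0]
grip_width: 0.0169
```

>>> step_arm(rows=[{"travel":[0,0,0.008],"rot":[0,0,0]},{"travel":[0,0,0],"rot":[0,0,0]}])

```text
t: 14.55
ee_pos: [0.597, -0.1699, 0.0998]
tcp_rot: [0.001, 0.979, 0.205, 0.0]
wrist_force: [-0.4, -0.2, -4.3]
grip_width: 0.0172
```

```bash
python3 -c "
from h import *
to(.597,-.17,.0954,23.7)"
```

```text
t 14.55 p [ 0.597  -0.1699  0.0998] yaw (array([0.916, 0.402, 0.   ]), array([ 0.001, -0.001, -1.   ])) F [-0.4 -0.2 -4.3] T [ 0.05 -0.01 -0.06] w 0.0172
travel [-0.0002  0.0004  0.0177] rot [ 0.0004 -0.      0.    ] yaw now 23.71 q7 -0.85
```

Past key height (0.1034) with no added load: the notches are on the keys. Down to the floor.

>>> step_arm(rows=[{"travel":[0,0,0.008],"rot":[0,0,0]},{"travel":[0,0,0],"rot":[0,0,0]}])

```text
t: 14.75
ee_pos: [0.5971, -0.1699, 0.0977]
tcp_rot: [0.001, 0.979, 0.205, 0.0]
wrist_force: [0.3, 0.2, -3.8]
grip_width: 0.0166
```

>>> step_arm(rows=[{"travel":[0,0,0.006],"rot":[0,0,0]},{"travel":[0,0,0],"rot":[0,0,0]}])

```text
t: 14.95
ee_pos: [0.5971, -0.1699, 0.0961]
tcp_rot: [0.001, 0.979, 0.205, 0.0]
wrist_force: [-0.7, 0.3, -3.5]
grip_width: 0.0171
```

```bash
python3 -c "
from h import *
to(.597,-.17,.0954,23.7)"
```

```text
t 14.95 p [ 0.5971 -0.1699  0.0961] yaw (array([0.916, 0.402, 0.   ]), array([ 0.001, -0.001, -1.   ])) F [-0.7  0.3 -3.5] T [-0.03 -0.01 -0.  ] w 0.0171
travel [-0.0006  0.0002  0.0029] rot [ 0.0005 -0.0001  0.    ] yaw now 23.71 q7 -0.85
```

>>> step_arm(rows=[{"travel":[0,0,0.004],"rot":[0,0,0]},{"travel":[0,0,0],"rot":[0,0,0]},{"travel":[0,0,0],"rot":[0,0,0]}])

```text
t: 15.25
ee_pos: [0.5975, -0.17, 0.0955]
tcp_rot: [0.001, 0.979, 0.205, 0.001]
wrist_force: [-0.5, 0.8, -4.5]
grip_width: 0.0165
```

>>> step_arm(gripper=-1, rows=[{"travel":[0,0,0],"rot":[0,0,0]},{"travel":[0,0,0],"rot":[0,0,0]},{"travel":[0,0,0],"rot":[0,0,0]},{"travel":[0,0,0],"rot":[0,0,0]},{"travel":[0,0,0],"rot":[0,0,0]},{"travel":[0,0,0],"rot":[0,0,0]}])

```text
t: 15.85
ee_pos: [0.6009, -0.1711, 0.0997]
tcp_rot: [0.003, 0.979, 0.205, 0.005]
wrist_force: [-0.6, 0.4, 0.1]
grip_width: 0.0851
```

```bash
python3 -c "
from h import *
to(.597,-.17,.17,23.7)
im=pic('wrist','w9')
im=pic('side','s3'); u,v=map(int,proj('side',[.597,-.17,.08])); cv2.imwrite('pics/s3z.png',cv2.resize(im[v-50:v+50,u-65:u+65],None,fx=6,fy=6,interpolation=cv2.INTER_CUBIC))
"
```

```text
t 15.85 p [ 0.6009 -0.1711  0.0997] yaw (array([0.916, 0.402, 0.008]), array([ 0.011, -0.004, -1.   ])) F [-0.6  0.4  0.1] T [ 0.01 -0.03  0.  ] w 0.0851
travel [-0.0101 -0.008  -0.2814] rot [ 0.0025 -0.0026  0.0001] yaw now 23.71 q7 -0.85
```

View pics/w9.png

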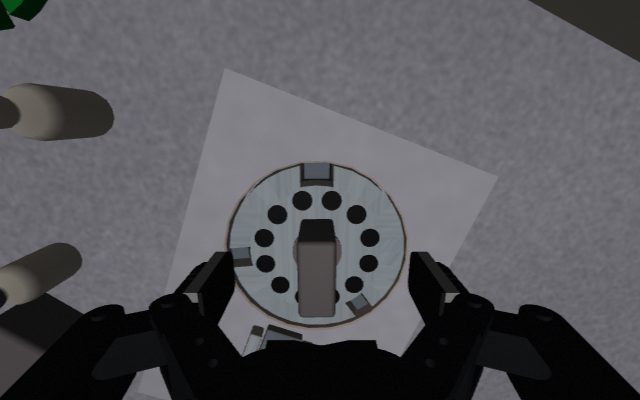

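View pics/s3z.png

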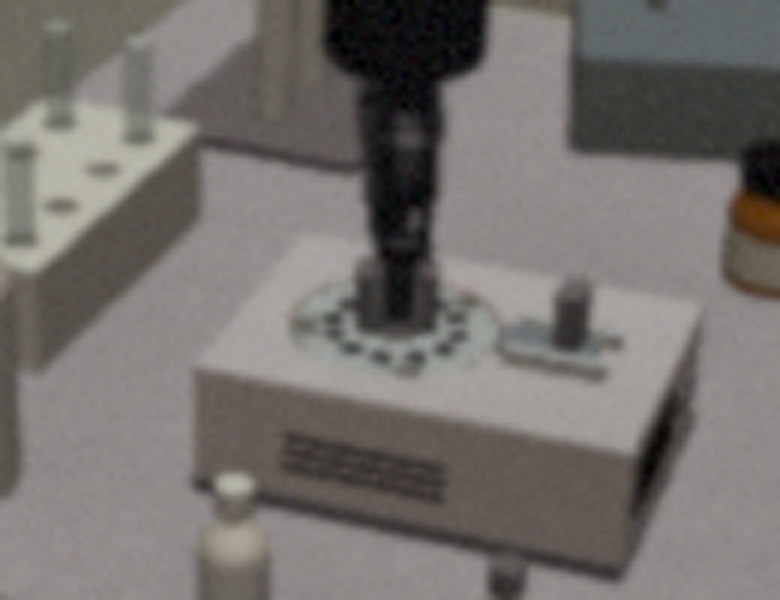

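All three keys stand in their notches, and the side view shows the disc flush in the pocket. Now I back off and go behind the bolt post.

>>> step_arm(rows=[{"travel":[-0.005,0,-0.05],"rot":[0.002,-0.002,0]},{"travel":[0,0,-0.1],"rot":[0,0,0]},{"travel":[0,0,-0.12],"rot":[0,0,0]},{"travel":[0,0,-0.12],"rot":[0,0,0]},{"travel":[0,0,0],"rot":[0,0,0.03]},{"travel":[0,0,0],"rot":[0,0,0.03]},{"travel":[0,0,0],"rot":[0,0,0.03]},{"travel":[0,0,0],"rot":[0,0,0.025]},{"travel":[0,0,0],"rot":[0,0,0]}])

```text
t: 16.85
ee_pos: [0.5985, -0.1712, 0.2003]
tcp_rot: [-0.0, 1.0, 0.019, -0.0]
wrist_force: [0.2, 0.6, 0.4]
grip_width: 0.0855
```

```bash
python3 -c "
from h import *
to(.478,-.174,.2,2.3)"
```

```text
t 16.85 p [ 0.5985 -0.1712  0.2003] yaw (array([ 0.999,  0.039, -0.   ]), array([-0.,  0., -1.])) F [0.2 0.6 0.4] T [-0.07 -0.   -0.05] w 0.0855
travel [-0.4822 -0.0076  0.0015] rot [-0.0001  0.0001 -0.0005] yaw now 2.22 q7 -1.2
```

>>> step_arm(gripper=1, rows=[{"travel":[-0.1,-0.002,0],"rot":[0,0,0]},{"travel":[-0.12,-0.002,0],"rot":[0,0,0]},{"travel":[-0.12,-0.002,0],"rot":[0,0,0]},{"travel":[-0.1,-0.002,0],"rot":[0,0,0]},{"travel":[-0.03,0,0],"rot":[0,0,0]},{"travel":[0,0,0],"rot":[0,0,0]},{"travel":[0,0,0],"rot":[0,0,0]},{"travel":[0,0,0],"rot":[0,0,0]}])

```text
t: 17.65
ee_pos: [0.4795, -0.1733, 0.1991]
tcp_rot: [-0.0, 1.0, 0.026, 0.001]
wrist_force: [0.2, 0.4, -0.0]
grip_width: -0.0001
```

```bash
python3 -c "
from h import *
to(.478,-.174,.101,2.3)
im=pic('wrist','w10')
for n in ['bolt_post','carousel_mid','pocket']:
    print(n,[(np.round(d['centre'],4).tolist(),round(d['confidence'],2)) for d in ctrl.tip_of('wrist',n)])
"
```

```text
t 17.65 p [ 0.4795 -0.1733  0.1991] yaw (array([0.999, 0.053, 0.002]), array([ 0.002,  0.   , -1.   ])) F [ 0.2  0.4 -0. ] T [-0.01 -0.04  0.01] w -0.0001
travel [-0.007   0.0024  0.3924] rot [-0.     -0.0006  0.0041] yaw now 3.04 q7 -1.14
bolt_post []
carousel_mid [([0.597, -0.1667, 0.0793], 0.62)]
pocket [([0.4046, 0.007, 0.0019], 0.4)]
```

View pics/w10.png

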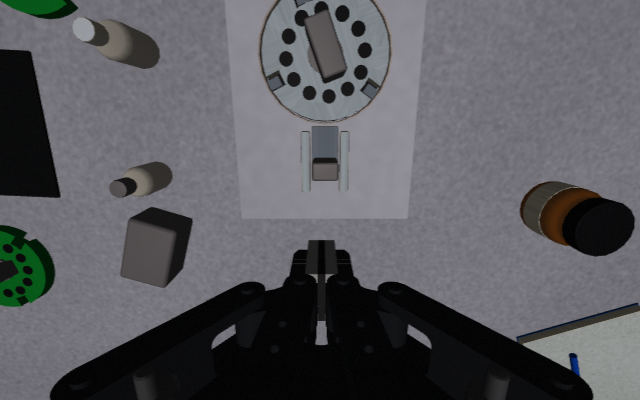

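>>> step_arm(rows=[{"travel":[-0.01,0.002,0.08],"rot":[0,0,0.004]},{"travel":[0,0,0.1],"rot":[0,0,0]},{"travel":[0,0,0.1],"rot":[0,0,0]},{"travel":[0,0,0.05],"rot":[0,0,0]},{"travel":[0,0,0],"rot":[0,0,0]},{"travel":[0,0,0],"rot":[0,0,0]}])

```text
t: 18.45
ee_pos: [0.4804, -0.1741, 0.1144]
tcp_rot: [0.001, 1.0, 0.021, 0.002]
wrist_force: [-0.2, -0.2, -0.9]
grip_width: -0.0
```

```bash
python3 -c "
from h import *
to(.478,-.174,.100,2.3)
im=pic('wrist','w11')
"
```

```text
t 18.45 p [ 0.4804 -0.1741  0.1144] yaw (array([0.999, 0.042, 0.005]), array([ 0.005, -0.001, -1.   ])) F [-0.2 -0.2 -0.9] T [ 0.01 -0.01  0.03] w -0.0
travel [-0.0098 -0.0008  0.0574] rot [ 0.0005 -0.0015  0.0007] yaw now 2.42 q7 -1.13
```

View pics/w11.png

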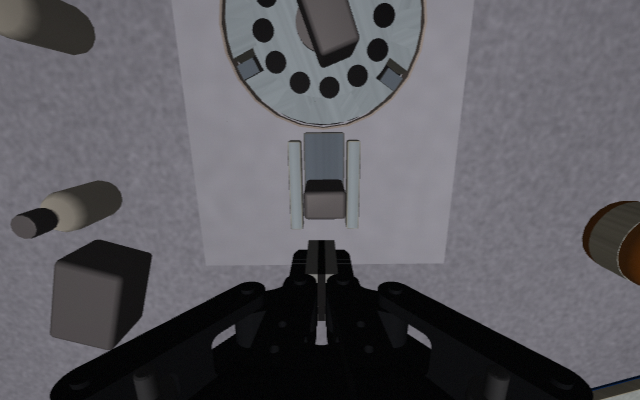

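>>> step_arm(rows=[{"travel":[-0.008,0,0.056],"rot":[0,-0.0015,0]},{"travel":[0,0,0],"rot":[0,0,0]},{"travel":[0,0,0],"rot":[0,0,0]}])

```text
t: 18.8
ee_pos: [0.4802, -0.1747, 0.1014]
tcp_rot: [0.001, 1.0, 0.021, 0.002]
wrist_force: [0.5, -0.3, 0.3]
grip_width: 0.0
```

>>> step_arm(rows=[{"travel":[0.03,0,0],"rot":[0,0,0]},{"travel":[0,0,0],"rot":[0,0,0]}])

```text
t: 19.0
ee_pos: [0.4887, -0.1744, 0.102]
tcp_rot: [0.002, 1.0, 0.021, 0.003]
wrist_force: [1.1, -0.7, -0.3]
grip_width: 0.0001
```

```bash
python3 -c "
from h import *
to(.515,-.1728,.100,2.3)"
```

```text
t 19.0 p [ 0.4887 -0.1744  0.102 ] yaw (array([0.999, 0.042, 0.005]), array([ 0.006, -0.003, -1.   ])) F [ 1.1 -0.7 -0.3] T [-0.03 -0.   -0.02] w 0.0001
travel [ 0.1053 -0.002   0.0086] rot [ 0.001  -0.0017  0.0007] yaw now 2.43 q7 -1.13
```

>>> step_arm(rows=[{"travel":[0.02,0,0.004],"rot":[0.001,-0.002,0]},{"travel":[0.02,0,0],"rot":[0,0,0]},{"travel":[0.02,0,0],"rot":[0,0,0]}])

```text
t: 19.3
ee_pos: [0.5032, -0.1739, 0.1011]
tcp_rot: [-0.0, 1.0, 0.021, -0.002]
wrist_force: [-2.5, 0.7, 2.3]
grip_width: 0.0001
```

>>> step_arm(rows=[{"travel":[0.02,0,0],"rot":[0,0,0]},{"travel":[0.015,0,0],"rot":[0,0,0]}])

```text
t: 19.5
ee_pos: [0.5124, -0.1735, 0.101]
tcp_rot: [-0.0, 1.0, 0.021, -0.003]
wrist_force: [-2.0, 0.0, 1.9]
grip_width: -0.0002
```

```bash
python3 -c "
from h import *
to(.515,-.1728,.100,2.3)
im=pic('wrist','w12')"
```

```text
t 19.5 p [ 0.5124 -0.1735  0.101 ] yaw (array([ 0.999,  0.042, -0.006]), array([-0.006,  0.001, -1.   ])) F [-2.   0.   1.9] T [0.07 0.4  0.07] w -0.0002
travel [ 0.0107 -0.0022  0.0041] rot [-0.0003  0.0019  0.0006] yaw now 2.41 q7 -1.14
```

View pics/w12.png

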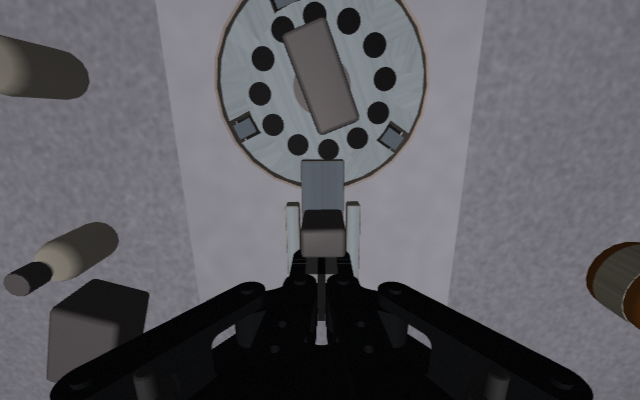

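Pushing at 2 N, and the tongue is passing over the rim. I keep pushing until it meets the stop.

>>> step_arm(rows=[{"travel":[0.015,0,0],"rot":[0,0,0]},{"travel":[0,0,0],"rot":[0,0,0]}])

```text
t: 19.75
ee_pos: [0.5155, -0.1734, 0.1007]
tcp_rot: [-0.001, 1.0, 0.021, -0.004]
wrist_force: [-2.1, 0.9, 0.9]
grip_width: 0.0001
```

>>> step_arm(rows=[{"travel":[0.01,0,0],"rot":[0,0,0]},{"travel":[0.005,0,0],"rot":[0,0,0]}])

```text
t: 19.95
ee_pos: [0.5155, -0.1734, 0.1005]
tcp_rot: [-0.001, 1.0, 0.021, -0.009]
wrist_force: [-4.2, 0.8, 3.3]
grip_width: 0.0
```

>>> step_arm(rows=[{"travel":[0.01,0,0],"rot":[0,0,0]},{"travel":[0.005,0,0],"rot":[0,0,0]}])

```text
t: 20.15
ee_pos: [0.5155, -0.1734, 0.1004]
tcp_rot: [-0.002, 1.0, 0.02, -0.013]
wrist_force: [-4.9, -0.0, 3.3]
grip_width: 0.0
```

```bash
python3 -c "
from h import *
to(.52,-.1728,.100,2.3)"
```

```text
t 20.15 p [ 0.5155 -0.1734  0.1004] yaw (array([ 0.999,  0.04 , -0.025]), array([-0.025,  0.004, -1.   ])) F [-4.9 -0.   3.3] T [0.16 0.81 0.01] w 0.0
travel [ 0.018  -0.0016  0.0011] rot [-0.0015  0.008  -0.    ] yaw now 2.29 q7 -1.15
```

>>> step_arm(rows=[{"travel":[0.02,0,0],"rot":[0,0.008,0]},{"travel":[0.02,0,0],"rot":[0,0,0]}])

```text
t: 20.35
ee_pos: [0.5158, -0.1734, 0.0996]
tcp_rot: [-0.004, 1.0, 0.019, -0.01]
wrist_force: [-12.6, 0.8, 9.6]
grip_width: -0.0
```

```bash
python3 -c "
from h import *
to(.48,-.1745,.100,2.3)"
```

```text
t 20.35 p [ 0.5158 -0.1734  0.0996] yaw (array([ 0.999,  0.038, -0.021]), array([-0.021,  0.008, -1.   ])) F [-12.6   0.8   9.6] T [0.2  2.45 0.04] w -0.0
travel [-0.1431 -0.001   0.0015] rot [-0.0028  0.0066 -0.0007] yaw now 2.17 q7 -1.14
```

Stiff at 12.6 N with no travel: that is the stop. Back off, rise, and check.

>>> step_arm(rows=[{"travel":[-0.05,0,0],"rot":[0,0,0]},{"travel":[-0.08,0,0],"rot":[0,0.005,0]},{"travel":[0,0,-0.08],"rot":[0,0,0]},{"travel":[0,0,-0.15],"rot":[0,0,0]},{"travel":[0,0,-0.15],"rot":[0,0,0]},{"travel":[0,0,-0.1],"rot":[0,0,0]},{"travel":[0,0,0],"rot":[0,0,0]},{"travel":[0,0,0],"rot":[0,0,0]}])

```text
t: 21.15
ee_pos: [0.4884, -0.1752, 0.2242]
tcp_rot: [-0.003, 1.0, 0.019, 0.005]
wrist_force: [0.1, 0.6, -0.5]
grip_width: 0.0003
```

```bash
python3 -c "
from h import *
st()
i=ctrl.camera_info('wrist'); im=pic('wrist','w13')
for n in ['bolt_post','carousel_mid','pocket']:
    print(n,[(np.round(d['centre'],4).tolist(),round(d['confidence'],2)) for d in ctrl.tip_of('wrist',n)])
ctrl.read_camera('scene')
for n in ['bolt_post','carousel_mid','dropper_a','tip_box','beaker','jar','reagent','wash']:
    print(n,[(np.round(d['centre'],4).tolist(),round(d['confidence'],2)) for d in ctrl.tip_of('scene',n)])
"
```

```text
t 21.15 p [ 0.4884 -0.1752  0.2242] yaw (array([0.999, 0.038, 0.011]), array([ 0.01 ,  0.007, -1.   ])) F [ 0.1  0.6 -0.5] T [-0.06  0.05 -0.  ] w 0.0003
bolt_post [([0.5334, -0.176, 0.093], 0.78)]
carousel_mid [([0.3615, 0.1909, 0.0265], 0.94), ([0.5966, -0.1707, 0.0786], 0.7)]
pocket [([0.4668, -0.4329, 0.0018], 0.22)]
bolt_post [([0.5357, -0.1729, 0.0961], 0.59)]
carousel_mid [([0.3768, 0.3324, 0.0267], 0.92), ([0.6285, 0.3666, 0.0233], 0.91), ([0.679, 0.0962, 0.0228], 0.76), ([0.594, -0.1724, 0.0751], 0.74), ([0.3599, 0.1915, 0.0277], 0.66), ([0.5355, -0.1736, 0.0961], 0.22)]
dropper_a [([0.486, 0.0018, 0.0026], 0.66), ([0.6067, 0.0074, 0.0008], 0.6)]
tip_box [([0.4017, 0.0, -0.0048], 0.64)]
beaker [([0.4841, 0.4313, -0.0034], 0.6)]
jar [([0.4673, -0.4271, -0.0001], 0.84), ([0.4837, 0.4301, -0.0005], 0.47)]
reagent [([0.8116, 0.088, -0.0011], 0.76)]
wash [([0.7727, -0.0524, 0.0023], 0.92)]
```

View pics/w13.png

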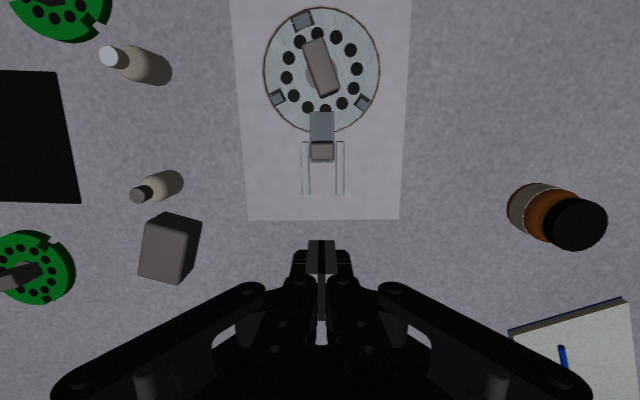

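The tongue lies over the rim at (322, 125), the post has moved from x = 0.511 to 0.534, and nothing else has shifted.

```bash
python3 -c "
from h import *
print(ctrl.job_done())"
```

```text
the job is handed in; nothing more can be done
None
```

The carousel is fully home in the shaker's pocket, the bolt is closed over its rim, and the job is handed in. It took about 21 s of the 72 s.

- **Placing:** I gripped the white carousel by its handle and lifted it off the mat. The wrist picture showed the hub turned 23.7° from world +x, so I turned the carousel to match before lowering it. The notches found the keys on the way down, and the vertical force stayed within about 1 N of the carousel's own weight.
- **Bolt:** It slid with about 2 N, then stopped hard: pushing with 12.6 N moved it no further. Its post moved from x ≈ 0.511 to 0.534 m in the wrist picture, about the full 24 mm.
- **Last checks:** The networks place carousel_mid 5 to 9 mm above the pocket's mouth and within about 4 mm of its axis. The pictures show all three keys in their notches and the tongue over the rim. The bystanders the network found again in the scene view are within about 5 mm of where they started, which is the measuring error. The gripper is clear of everything, and the force reads near zero.
- **Disagreement:** On the last pictures the networks also reported the look-alikes as the carousel and gave a few other false hits. I discarded those by comparing them with the pictures.

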